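# Turn the baking tray over in the dish drainer

## Task

The washed enamel tray was left mouth up on the lower tier of the dish drainer, where water would stand in it. Leave it in the drainer and, with the wooden turner since a hand does not fit under the upper tier, tip it over to the right by its left rim so that it lies mouth down, then push it along with the turner until it rests square against the rail at the right-hand end. Never touch the tray with the gripper; at the end lay the turner flat on the table as it was, clear of the drainer.

Things in the scene. Friction and masses are not known exactly. Their poses are not given: they have to be found in the camera images.
- rack: steel-wire dish drainer, fixed, 380 mm wide (y), 170 deep (x). Origin on the table under its centre; x to its back, y to its left end, z up. Lower tier: flat floor, top at z = 30 mm. Front (x = -85) open; left end open but for an upright at x = 78, y = 194. Rails 43 mm high over the floor at the back and at the right end
- rack_upper (a point): middle of the underside of the drainer's upper tier (drainer's x = 5, y = 0, z = 174 mm; axes the same): a shelf from x = -75 to 85 mm over the whole width, 144 mm above the lower floor, low rail on it to z = 210, two upturned mugs to z = 272 mm
- rack_stop (a point): inner face of the right-end rail of the lower tier, half-way along it, at floor level (drainer's x = 0, y = -187, z = 30 mm); axes as the drainer's. It is rigid: the tray's rim stops against it
- tray: loose enamel baking tray, white, blue rim, about 0.13 kg, mouth up on the lower tier's left half, nearly parallel to it. Origin: centre of underside; z out of its mouth. Upright walls, 130 (x) by 100 mm (y) outside, 26 high; a flange 4 mm thick sticks out 10 mm all round at the top (150 by 120 over the rim), its underside 22 mm above the floor
- tray_left (a point): middle of the tray's left rim edge at the top (tray's y = 60, z = 26 mm). Lifted here the tray tips about its right bottom edge, later about its right rim; past about 105 degrees from lying it falls over by itself, mouth down, its origin then 26 mm above the floor
- turner: loose slim wooden turner, 329 mm long, 0.08 kg, flat on the table left in front of the drainer. Origin on its underside in the handle; x to the blade's tip, z up. Stiff flat blade 28 mm wide, 5 thick, flush with the underside, x = 50 to 190; flat-sided handle 18 wide, 22 high, x = -139 to 10; neck 22 wide, 12 high between
- turner_grip (a point): in the turner's handle just behind the neck, half-way up (11 mm above the underside, 190 mm behind the tip); axes as the turner's. Good place to grip it, across its y; grip it firmly and low, or it pivots when the blade is loaded

How it is judged:
On the way, in this order (a step that is already met when the one before it is completed fails the run):
1. the tray is tipped up towards its right by the turner, its left rim high, on the lower tier (angle between tray's own z axis and vertical between 0.8 and 2.2 rad and contact force between turner and tray above 0.1 N and z of tray in the frame of rack below 0.16 m and z of tray_left in the frame of rack above 0.09 m), for 0.1 s.
2. the tray lies mouth down on the lower tier (angle between tray's own z axis and vertical above 3 rad and z of tray in the frame of rack between 0.05 and 0.062 m), for 0.2 s.
At the end, for the whole second after the job is handed in: Tray mouth down (within 5 deg) on the lower tier, its rim within 10 mm of the right-hand end rail, within 30 mm of mid-depth, square within 7 deg; turner flat on the table, right way up, touching neither drainer nor tray; all at rest (angle between tray's own z axis and vertical above 3.05 rad and z of tray in the frame of rack between 0.05 and 0.061 m and y of tray in the frame of rack_stop below 0.07 m and x of tray in the frame of rack_stop between -0.03 and 0.03 m and angle between the x axis of tray and the x axis of rack, either way round below 0.12 rad and linear speed of each of tray, turner below 0.02 m/s and height (world z) of turner_grip below 0.019 m and angle between turner's own z axis and vertical below 0.1 rad and contact force between turner and rack below 0.05 N and contact force between turner and tray below 0.05 N).
It fails at once if the gripper touches the tray (contact force between any of the fingers, the arm and tray above 0.5 N).
It fails at once if the tray is taken out of the drainer (x of tray in the frame of rack below -0.075 m or z of tray in the frame of rack below 0.02 m or y of tray in the frame of rack above 0.18 m).
It also fails if it takes over 67 s, if anything falls off the work surface, if the arm or the gripper's body presses on something with over 40 N, if the wrist force passes 120 N, or if a joint passes its speed limit or range.

## Robot

A 6-joint arm with a two-finger parallel gripper is mounted at the origin on the work surface; the furniture and walls round the work are solid. World frame = base frame: x ahead of the robot, y to its left, z up, the work surface at z = 0. Lengths are in m, angles in rad, forces in N, time in s.
With the tool pointing down it reaches from about 0.375 to 0.975 m from the base axis. Payload 3.8 kg.
Tool frame: the origin (TCP) lies midway between the tips of the shut fingers; the grasp point (between the pads) lies 19 mm behind it; z points along the fingers, y is the line along which they close (so a half turn about z gives the same grasp; the last joint's range is limited). The gripper opens to 88 mm and grips with 3 to 60 N. Pads are 18 mm wide; open, the fingers measure 123 mm over their backs; the gripper's body (75 mm by 187 mm) begins 45 mm behind the grasp point.
Start: joints at [1.076, 0.264, 1.604, -0, 1.274, -0.037], TCP at [0.298, 0.605, 0.239] pointing down, gripper open.
Joint ranges: [-2.63, 2.63], [-0.94, 2.18], [0.31, 2.57], [-1.31, 4.45], [0, 2.66], [-2.55, 2.55]. Speed limits (rad/s): [2.57, 2.57, 3.14, 3.14, 3.14, 3.14].

## Interface

Orientations are given as a rotation vector (axis times angle).
In Python, from cell import manip, inverse_kinematics, cams, order gives the robot as it stands. Calls block until the motion is done:
- manip.move_pose(position, orientation): joint-space move of the TCP to a pose.
- manip.move_linear(position, rate=0.15, rot=None): straight line of the TCP; rot=None keeps the orientation; rate is the mean speed in m/s.
- manip.set_joints(angles): joint-space move.
- manip.set_gripper(opening, force=None): finger opening in m; force is the grip in N (None keeps the last); returns when the fingers have stopped.
- manip.dwell(seconds).
- inverse_kinematics(position, orientation): joint angles nearest the present ones, or None.
- manip.state(): the state.
- cams.capture(name): name is "scene" or "side" or "wrist"; returns a dict with "image" (420x560x3 uint8, blue, green, red), "z_map" (420x560 float32, m along the optical axis (not along the pixel's ray), 0 where there is no reading), "intrinsics" (3x3 intrinsics, pixels), "position" and "orientation" of the camera in the world; the wrist camera has in their place "T_tool_cam" (4x4, takes a point from camera to tool coordinates, whose origin is the TCP and whose axes are the flange's). Camera axes: x right, y down, z forward; pixel columns grow to the right and rows downward; lengths in m; the calibration is good to about 2 mm. A picture is of the moment at which its call begins: read the wrist's pose just before it.
A pose or a line that the arm cannot do raises manip.IKError and nothing moves.
- order.close_job(): hands the job in; it is judged then, once.
The state is a dict: "clock": time; "joint_pos": joint angles; "joint_velocities": joint speeds; "tau": joint torques, N m; "tool_pos": TCP position; "tcp_rot": TCP orientation; "contact_force": force on the tool from outside, world axes, zero at the start; "moment": the same for the moment, N m; "gripper_width": finger opening in m; "grasp_force": force on a finger pad.
Only numpy, scipy, OpenCV 4.12 (cv2) and the standard library are available. Lean on these libraries where they do the work, as an engineer would, in place of code of your own. Each camera call takes 0.05 s, during which the arm holds its last target. There are 200 camera calls.

## Working session

There is one attempt and no reset: what is moved stays moved. The work goes in short steps, each a Python script; the robot and the scene stay as the last script left them, time stands still between calls to the robot, and variables do not carry over. Pictures are saved under pics/ and viewed, at most 10 in all, crops included, and the job is handed in when it is done.

```bash
ls; mkdir -p pics; python3 - <<'E'
from cell import manip,cams
import cv2,numpy as np
for n in("scene","side"):
    c=cams.capture(n); cv2.imwrite(f"pics/{n}0.png",c["image"]); np.savez(f"pics/{n}0.npz",**c)
    print(n,c["position"],c["orientation"],c["intrinsics"].tolist())
s=manip.state();print(s["clock"],s["tool_pos"],s["tcp_rot"])
E
```

```text
pics
scene [-0.01827637  0.59218945  0.68369856] [-0.83166574  2.40598484 -1.21069913] [[391.2119995570448, 0.0, 280.56363244250036], [0.0, 391.2119995570448, 207.10296113570192], [0.0, 0.0, 1.0]]
side [ 0.0841842  -0.75304441  0.54329372] [-1.95980855  0.49727171 -0.30678917] [[450.8637547278993, 0.0, 280.82685785299446], [0.0, 450.8637547278993, 206.70001147752166], [0.0, 0.0, 1.0]]
0.1 [0.2980493  0.60493296 0.23751906] [-7.12763568e-01 -3.05913650e+00  3.04742335e-03]
```

View pics/scene0.png

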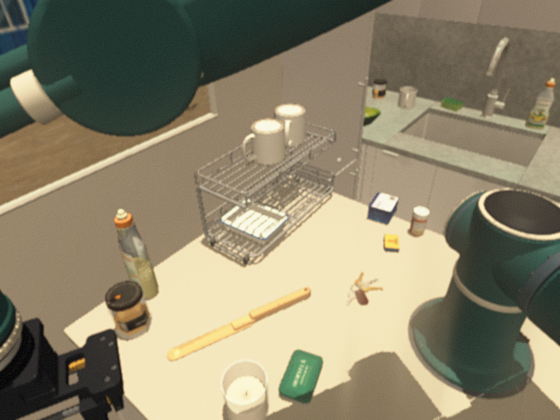

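View pics/side0.png

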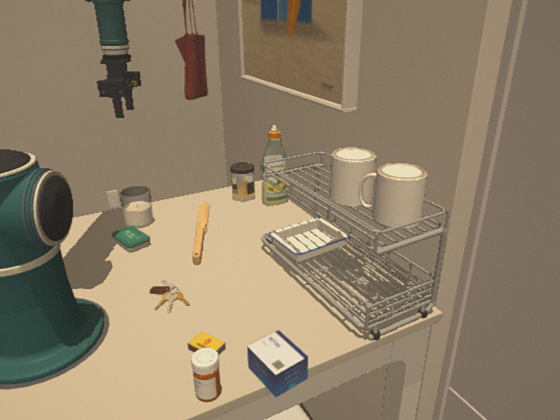

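The scene view shows the turner from (172,353) to (308,292) and the tray at about (255,220) in the rack. The side view shows the rack at (260–440, 160–335). I'll enlarge both.

```bash
cat > h.py <<'E'
import numpy as np,cv2
from scipy.spatial.transform import Rotation as R
def cloud(c):
    K=c["intrinsics"];z=c["z_map"];v,u=np.mgrid[:z.shape[0],:z.shape[1]]
    p=np.stack([(u-K[0,2])/K[0,0]*z,(v-K[1,2])/K[1,1]*z,z],-1)
    w=p@R.from_rotvec(c["orientation"]).as_matrix().T+c["position"]
    w[z==0]=np.nan
    return w
def ray(c,u,v,h):  # intersect pixel ray with plane z=h
    K=c["intrinsics"];d=R.from_rotvec(c["orientation"]).as_matrix()@np.array([(u-K[0,2])/K[0,0],(v-K[1,2])/K[1,1],1])
    return c["position"]+d*(h-c["position"][2])/d[2]
E
python3 - <<'E'
from h import *
a=dict(np.load("pics/scene0.npz"));b=dict(np.load("pics/side0.npz"))
s=a["image"];t=b["image"]
cv2.imwrite("pics/c1.png",cv2.resize(s[280:365,160:320],None,fx=5,fy=5,interpolation=cv2.INTER_CUBIC))
A=cv2.resize(s[100:270,190:350],(560,595),interpolation=cv2.INTER_CUBIC)
cv2.imwrite("pics/c2.png",A)
cv2.imwrite("pics/c3.png",cv2.resize(t[140:345,250:450],(585,600),interpolation=cv2.INTER_CUBIC))
for n,c in(("scene",a),("side",b)):
    w=cloud(c); hsv=cv2.cvtColor(c["image"],cv2.COLOR_BGR2HSV)
    # turner: points at 3..30mm height, orange
    m=(w[...,2]>0.002)&(w[...,2]<0.03)&(hsv[...,1]>110)&(hsv[...,0]>8)&(hsv[...,0]<28)
    k,l,st,_=cv2.connectedComponentsWithStats(m.astype(np.uint8))
    for i in range(1,k):
        if st[i,4]>100:
            p=w[l==i];ctr=p[:,:2].mean(0);d=np.linalg.svd(p[:,:2]-ctr,full_matrices=False)[2][0]
            q=(p[:,:2]-ctr)@d;print(n,st[i],ctr,d,q.min(),q.max())
            e=(p[:,:2]-ctr)@[-d[1],d[0]]
            for x in np.arange(q.min(),q.max(),.02):
                j=(q>=x)&(q<x+.02)
                if j.any(): print("  %.3f z %.4f  e %.4f %.4f"%(x,np.percentile(p[j,2],80),e[j].min(),e[j].max()))
    m=(w[...,0]>.4)&(w[...,2]>.02)&(w[...,2]<.3)
E
```

```text
scene [384 234  15  15 197] [ 0.24986533 -0.16816591] [-0.46914202  0.88312273] -0.02846404319757586 0.026287437910206584
  -0.028 z 0.0150  e -0.0171 0.0181
  -0.008 z 0.0149  e -0.0172 0.0176
  0.012 z 0.0157  e -0.0168 0.0167
scene [356 287  23  17 127] [0.21931107 0.02334084] [-0.04635252  0.99892514] -0.03830548531725726 0.02663584928166954
  -0.038 z 0.0053  e -0.0062 0.0155
  -0.018 z 0.0072  e -0.0123 -0.0002
  0.002 z 0.0068  e -0.0171 0.0144
  0.022 z 0.0061  e 0.0003 0.0077
scene [ 168  288  142   73 1158] [0.37818619 0.24516335] [0.4029464  0.91522358] -0.1590026829705687 0.16319681091288757
  -0.159 z 0.0220  e -0.0125 0.0036
  -0.139 z 0.0222  e -0.0109 0.0037
  -0.119 z 0.0220  e -0.0117 0.0042
  -0.099 z 0.0218  e -0.0094 0.0043
  -0.079 z 0.0217  e -0.0113 0.0044
  -0.059 z 0.0220  e -0.0096 0.0053
  -0.039 z 0.0212  e -0.0106 0.0065
  -0.019 z 0.0171  e -0.0094 0.0083
  0.001 z 0.0118  e 0.0003 0.0095
  0.021 z 0.0100  e -0.0145 0.0102
  0.041 z 0.0057  e -0.0153 0.0108
  0.061 z 0.0055  e -0.0153 0.0111
  0.081 z 0.0058  e -0.0149 0.0118
  0.101 z 0.0059  e -0.0152
[... 1074 characters left out ...]
86
  0.014 z 0.0229  e -0.0093 0.0073
  0.034 z 0.0231  e -0.0094 0.0072
  0.054 z 0.0228  e -0.0087 0.0072
  0.074 z 0.0230  e -0.0094 0.0070
  0.094 z 0.0228  e -0.0094 0.0071
  0.114 z 0.0231  e -0.0087 0.0068
  0.134 z 0.0214  e -0.0079 0.0057
side [188 331  37  20 431] [ 0.24883907 -0.16740209] [-0.77156884  0.63614583] -0.032317337880026074 0.027756816753156586
  -0.032 z 0.0156  e -0.0134 0.0154
  -0.012 z 0.0157  e -0.0215 0.0189
  0.008 z 0.0154  e -0.0239 0.0166
  0.028 z 0.0147  e 0.0067 0.0067
side [197 378  24  24 106] [ 0.22314379 -0.27409021] [-0.99999067  0.00432061] -0.0131713507120094 0.02215871301865089
  -0.013 z 0.0236  e -0.0066 0.0052
  0.007 z 0.0068  e -0.0091 0.0045
```

View pics/c2.png

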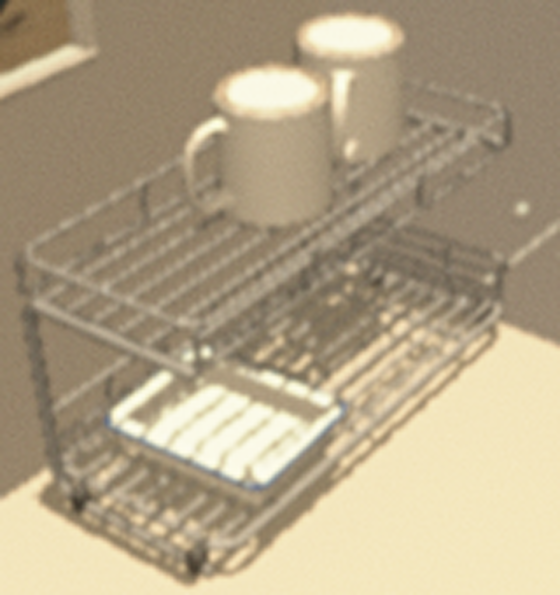

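View pics/c3.png

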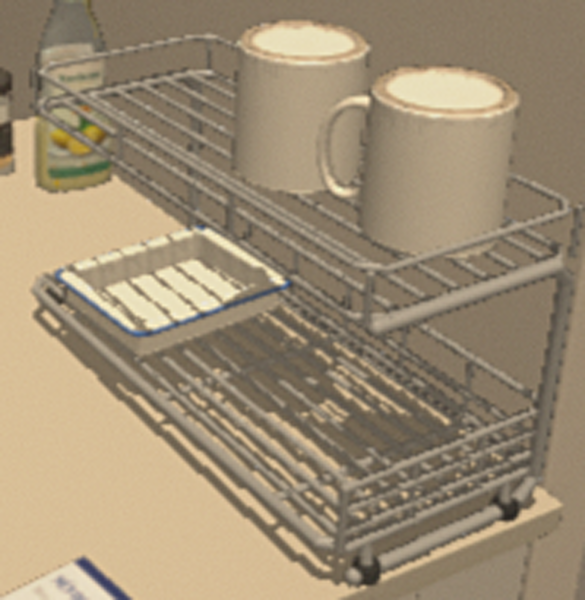

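The crops show the tray mouth up at the left end. Upper-rail corners in the side view are at about (264,166), (377,232) and (448,210). The turner's blade points away from the robot.

```bash
python3 - <<'E'
from h import *
a=dict(np.load("pics/scene0.npz"));b=dict(np.load("pics/side0.npz"))
def c3(x,y):return 250+x/2.925,140+y/2.927
def c2(x,y):return 190+x/3.5,100+y/3.5
print("side upper rail z.21 FL,FR,BR")
for q in((40,73),(370,270),(575,207)):print(ray(b,*c3(*q),.208))
print("scene upper rail FL, BL?,BR")
for q in((190,370),(30,300)):print("lowshelf z.18",ray(a,*c2(*q),.178))
for q in((200,325),(28,245)):print("rail z.208",ray(a,*c2(*q),.208))
print("tray rim side: FL,FR,BR z.056")
for q in((57,275),(140,333),(290,285)):print(ray(b,*c3(*q),.056))
print("tray rim scene: BL,FL,FR")
for q in((108,422),(262,492),(345,408)):print(ray(a,*c2(*q),.055))
for n,c in(("scene",a),("side",b)):
    w=cloud(c); 
    for lo,hi in((.2,.215),(.168,.19),(.026,.034)):
        m=(w[...,2]>lo)&(w[...,2]<hi)&(w[...,0]>.4)&(w[...,0]<.95)&(abs(w[...,1])<.45)
        hs=cv2.cvtColor(c["image"],cv2.COLOR_BGR2HSV)
        k=w[m&(hs[...,1]<90)][:,:2]
        r=cv2.minAreaRect(k.astype(np.float32));print(n,lo,len(k),r,cv2.boxPoints(r).round(3).tolist())
    m=(w[...,2]>.048)&(w[...,2]<.062)&(hs[...,2]>0)&(w[...,0]>.4)&(w[...,0]<.95)&(abs(w[...,1])<.4)
    hs=cv2.cvtColor(c["image"],cv2.COLOR_BGR2HSV)
    m&=(hs[...,0]>95)&(hs[...,0]<135)&(hs[...,1]>70)
    k=w[m][:,:2];print("blue",len(k), cv2.minAreaRect(k.astype(np.float32)) if len(k)>5 else '')
E
```

```text
side upper rail z.21 FL,FR,BR
[0.49008804 0.08751237 0.208     ]
[ 0.50694506 -0.27608706  0.208     ]
[ 0.66124352 -0.27287998  0.208     ]
scene upper rail FL, BL?,BR
lowshelf z.18 [0.49359101 0.10353765 0.178     ]
lowshelf z.18 [0.63760765 0.10970002 0.178     ]
rail z.208 [0.49108864 0.09366832 0.208     ]
rail z.208 [0.65261467 0.09238434 0.208     ]
tray rim side: FL,FR,BR z.056
[0.48252399 0.05041567 0.056     ]
[ 0.49521249 -0.05517381  0.056     ]
[ 0.63025088 -0.0494229   0.056     ]
tray rim scene: BL,FL,FR
[0.62175028 0.07049894 0.055     ]
[0.47778628 0.06099462 0.055     ]
[ 0.49069    -0.05002579  0.055     ]
scene 0.2 2185 ((0.5966880917549133, -0.006537437438964844), (0.22598116099834442, 0.900395929813385), 3.580866575241089) [[0.4560000002384186, 0.4359999895095825], [0.5120000243186951, -0.46299999952316284], [0.7379999756813049, -0.4490000009536743], [0.6809999942779541, 0.44999998807907104]]
scene 0.168 3541 ((0.596189022064209, -0.005939483642578125), (0.2224084436893463, 0.901045024394989), 3.227017641067505) [[0.46000000834465027, 0.43799999356269836], [0.51
[... 735 characters left out ...]
8 4910 ((0.596280038356781, -0.0032442212104797363), (0.23837833106517792, 0.889162003993988), 4.601513862609863) [[0.44200000166893005, 0.4300000071525574], [0.5130000114440918, -0.4560000002384186], [0.7509999871253967, -0.43700000643730164], [0.6790000200271606, 0.4490000009536743]]
side 0.026 4362 ((0.5902653932571411, -0.036726564168930054), (0.24628154933452606, 0.8491657972335815), 5.404354095458984) [[0.42800000309944153, 0.37400001287460327], [0.5080000162124634, -0.47099998593330383], [0.753000020980835, -0.4480000138282776], [0.6729999780654907, 0.39800000190734863]]
blue 37 ((0.5579779148101807, 0.007097914814949036), (0.14642588794231415, 0.12009857594966888), 4.472752571105957)
```

```bash
cat >> h.py <<'E'
RK=np.array([.5735,-.088]);RY=np.radians(3.0)
TR=np.array([.557,.006]);TY=np.radians(4.5)
G=np.array([.372,.220]);GY=np.radians(67.1)
def ori(th):
    x=np.array([np.cos(th),np.sin(th),0]);y=np.array([np.sin(th),-np.cos(th),0])
    return R.from_matrix(np.stack([x,y,[0,0,-1]],1)).as_rotvec()
def loc(o,yaw,x,y): return o+np.array([np.cos(yaw)*x-np.sin(yaw)*y,np.sin(yaw)*x+np.cos(yaw)*y])
def P(o,yaw,x,y,z): return [*loc(o,yaw,x,y),z]
def show(manip,t=""):
    s=manip.state();print(t,"t %.1f"%s["clock"],np.round(s["tool_pos"],4),"F",np.round(s["contact_force"],2),"w %.4f"%s["gripper_width"],"g %.1f"%s["grasp_force"])
E
python3 - <<'E'
from h import *
from cell import manip,cams
a=dict(np.load("pics/scene0.npz"));print("bottle",ray(a,148,298,0),"jar",ray(a,130,330,0))
manip.set_gripper(.06)
manip.move_pose([*G,.10],ori(GY))
# wrist check of handle centre line
s=manip.state();c=cams.capture("wrist");T=c["T_tool_cam"]
K=c["intrinsics"];z=c["z_map"];v,u=np.mgrid[:420,:560]
p=np.stack([(u-K[0,2])/K[0,0]*z,(v-K[1,2])/K[1,1]*z,z],-1)@T[:3,:3].T+T[:3,3]
w=p@R.from_rotvec(s["tcp_rot"]).as_matrix().T+s["tool_pos"]
hs=cv2.cvtColor(c["image"],cv2.COLOR_BGR2HSV)
m=(z>0)&(w[...,2]>.003)&(w[...,2]<.03)&(hs[...,1]>100)&(np.hypot(w[...,0]-G[0],w[...,1]-G[1])<.2)
q=w[m];d=np.array([np.cos(GY),np.sin(GY)]);al=(q[:,:2]-G)@d;e=(q[:,:2]-G)@[-d[1],d[0]]
for x in np.arange(-.2,.2,.02):
    j=(al>=x)&(al<x+.02)
    if j.sum()>5:print("%.2f z %.4f e %.4f %.4f"%(x,np.median(q[j,2]),*np.percentile(e[j],[3,97])))
cv2.imwrite("pics/w0.png",c["image"]);show(manip)
E
```

```text
bottle [0.60358756 0.32636422 0.        ] jar [0.56072221 0.40233973 0.        ]
-0.14 z 0.0220 e -0.0087 0.0066
-0.12 z 0.0220 e -0.0094 0.0066
-0.08 z 0.0220 e -0.0097 0.0071
-0.06 z 0.0212 e -0.0088 0.1760
-0.04 z 0.0204 e -0.0077 0.1897
-0.02 z 0.0204 e -0.0076 0.1976
-0.00 z 0.0200 e -0.0100 0.1969
0.02 z 0.0129 e -0.0137 0.1843
0.04 z 0.0061 e -0.0136 0.0119
0.06 z 0.0053 e -0.0139 0.0117
0.08 z 0.0053 e -0.0136 0.0121
0.10 z 0.0052 e -0.0138 0.0118
0.12 z 0.0053 e -0.0136 0.0121
0.14 z 0.0053 e -0.0133 0.0119
 t 2.3 [0.3729 0.221  0.1008] F [ 0.13 -0.41  0.58] w 0.0597 g 0.0
```

```bash
python3 - <<'E'
from h import *
from cell import manip,cams
d=np.array([np.cos(GY),np.sin(GY)]);g=G+.001*np.array([d[1],-d[0]])
manip.move_linear([*g,.003],rate=.08)
manip.set_gripper(0.0,60);show(manip,"grip")
np.save("grip.npy",np.r_[g,.003])
manip.move_linear([*g,.10],rate=.12);show(manip,"lift")
manip.move_linear([.385,.16,.10],rate=.12)
manip.move_linear([.3851,.1601,.10],rot=ori(TY)) if 0 else manip.move_pose([.385,.16,.10],ori(TY))
manip.move_linear(P(RK,RY,-.14,.25,.10),rate=.12);show(manip,"pre")
for n in("scene","side"):
    c=cams.capture(n);cv2.imwrite(f"pics/{n}1.png",c["image"]);np.savez(f"pics/{n}1.npz",**c)
a,b=[cv2.imread(f"pics/{n}1.png") for n in("scene","side")]
cv2.imwrite("pics/v1.png",np.hstack([cv2.resize(a[100:300,120:360],(400,333)),cv2.resize(b[130:330,210:450],(400,333))]))
E
```

```text
grip t 4.3 [0.373  0.2196 0.0031] F [-0.81 -1.22  0.55] w 0.0200 g 60.0
lift t 5.3 [0.3722 0.2193 0.0992] F [ 0.17 -0.38 -0.22] w 0.0200 g 60.0
pre t 7.4 [0.4206 0.1542 0.0998] F [-0.95 -0.88 -0.88] w 0.0201 g 60.0
```

View pics/v1.png

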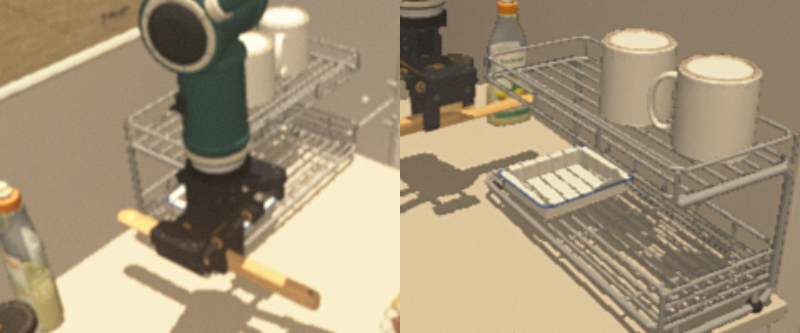

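The turner is held level with its blade left of the rack (left half, ~(120,215)). Now I'll slide it in under the flange.

```bash
python3 - <<'E'
from h import *
from cell import manip,cams
p=loc(RK,RY,-.14,.25)
manip.move_linear([*p,.040],rate=.1)
manip.move_linear(P(TR,TY,-.128,.085,.040),rate=.1,rot=ori(TY));show(manip,"near")
for y in(.072,.066,.063):
    manip.move_linear(P(TR,TY,-.128,y,.040),rate=.03);show(manip,y)
for n in("scene","side"):
    c=cams.capture(n);np.savez(f"pics/{n}2.npz",**c)
    if n=="side":cv2.imwrite("pics/v2.png",cv2.resize(c["image"][170:300,220:400],None,fx=4,fy=4,interpolation=cv2.INTER_CUBIC))
E
```

```text
near t 9.2 [0.4229 0.0808 0.0402] F [ 0.55  0.1  -0.53] w 0.0199 g 60.0
0.072 t 9.7 [0.4238 0.0676 0.04  ] F [-0.77  0.09 -1.06] w 0.0199 g 60.0
0.066 t 10.1 [0.4242 0.0616 0.04  ] F [-0.4  -1.12 -1.21] w 0.0202 g 60.0
0.063 t 10.3 [0.4244 0.0587 0.04  ] F [0.16 0.57 0.06] w 0.0200 g 60.0
```

View pics/v2.png

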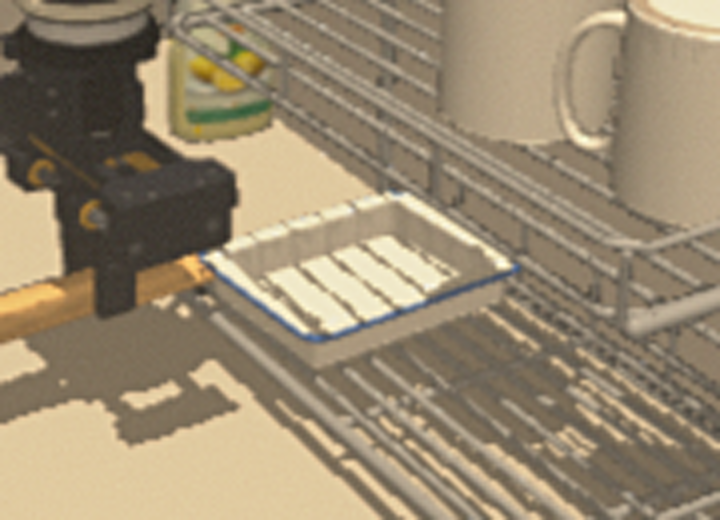

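The blade now sits under the left flange, with tray rim corners in the crop at FL (202,258), FR (312,338) and BR (518,268). I'll locate the tray from these, then tip it.

```bash
cat > tip.py <<'E'
from h import *
def corner(ph,cl=.001):
    """blade top-right corner (u right, z above floor) for tray tilt ph (rad)"""
    w=cl+.005*np.sin(min(ph,np.pi/2))+(.03*np.sin(ph-np.pi/2) if ph>np.pi/2 else 0)
    q=np.array([-.100-w,.0215])
    piv=np.array([.010,.022]);r=lambda v,p:np.array([np.cos(p)*v[0]+np.sin(p)*v[1],-np.sin(p)*v[0]+np.cos(p)*v[1]])
    p0=np.arctan2(.022,.010)
    if ph<=p0:return r(q,ph)
    return r(piv,p0)+r(q-piv,ph)+np.array([0,.004*max(0,np.sin(ph-np.pi/2))])
def tcp(ph):
    u,z=corner(ph)
    return -u-.050+.014, .030+z-.005+.003   # tray y, world z
if __name__=="__main__":
    for d in range(0,121,15):print(d,np.round(tcp(np.radians(d)),4))
    b=dict(np.load("pics/side2.npz"));q=[ray(b,220+x/4,170+y/4,.056) for x,y in((202,258),(312,338),(518,268))]
    print(np.round(q,4)); e=q[2]-q[1];print("yaw",np.degrees(np.arctan2(e[1],e[0])),"ctr",(q[0]+q[2])/2)
E
python3 tip.py
```

```text
0 [0.065  0.0495]
15 [0.0572 0.0752]
30 [0.0429 0.0984]
45 [0.0227 0.1171]
60 [-0.002  0.13 ]
75 [-0.0297  0.1398]
90 [-0.0597  0.144 ]
105 [-0.0917  0.1487]
120 [-0.1252  0.1437]
[[ 0.4834  0.047   0.056 ]
 [ 0.494  -0.0578  0.056 ]
 [ 0.6319 -0.0484  0.056 ]]
yaw 3.9066595333933534 ctr [ 0.55764925 -0.00070649  0.056     ]
```

```bash
python3 - <<'E'
from tip import *
from cell import manip,cams
for d in range(0,73,6):
    y,z=tcp(np.radians(d)); manip.move_linear(P(TR,TY,-.128,y-.002,z),rate=.06)
    if d%18==0:show(manip,d)
c=cams.capture("side");cv2.imwrite("pics/v3.png",cv2.resize(c["image"][150:300,220:420],None,fx=3,fy=3,interpolation=cv2.INTER_CUBIC))
E
```

```text
0 t 10.8 [0.4252 0.0588 0.0503] F [-0.1   0.58 -0.96] w 0.0200 g 60.0
18 t 11.7 [0.4257 0.0486 0.0807] F [ 0.19 -0.33 -0.93] w 0.0200 g 60.0
36 t 12.7 [0.4272 0.0291 0.107 ] F [ 0.78 -0.52 -1.12] w 0.0199 g 60.0
54 t 13.7 [0.4292 0.0019 0.1259] F [ 0.32  0.95 -0.92] w 0.0201 g 60.0
72 t 14.8 [ 0.4317 -0.0302  0.1382] F [-0.    0.66 -0.7 ] w 0.0199 g 60.0
```

View pics/v3.png

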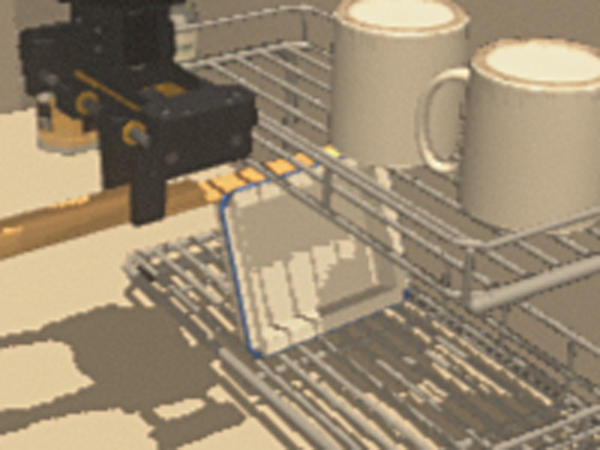

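The tray stands at about 70° and is held by the blade behind its left flange (top edge (225,195)–(340,155)). I'll carry on past the tipping point.

```bash
python3 - <<'E'
from tip import *
from cell import manip,cams
for d in range(78,121,6):
    y,z=tcp(np.radians(d)); manip.move_linear(P(TR,TY,-.128,y-.002,z),rate=.06)
    if d%12==0:show(manip,d)
manip.dwell(.5)
c=cams.capture("side");np.savez("pics/side4.npz",**c);cv2.imwrite("pics/v4.png",cv2.resize(c["image"][150:350,220:450],None,fx=3,fy=3,interpolation=cv2.INTER_CUBIC))
E
```

```text
84 t 15.5 [ 0.4334 -0.0538  0.1434] F [ 0.27  0.15 -0.85] w 0.0200 g 60.0
96 t 16.2 [ 0.4354 -0.0783  0.1472] F [-0.07 -0.34 -0.98] w 0.0205 g 60.0
108 t 17.0 [ 0.4373 -0.1045  0.1485] F [-0.01 -0.7  -0.96] w 0.0201 g 60.0
120 t 17.7 [ 0.4393 -0.1312  0.1435] F [ 0.56 -0.02 -1.  ] w 0.0203 g 60.0
```

View pics/v4.png

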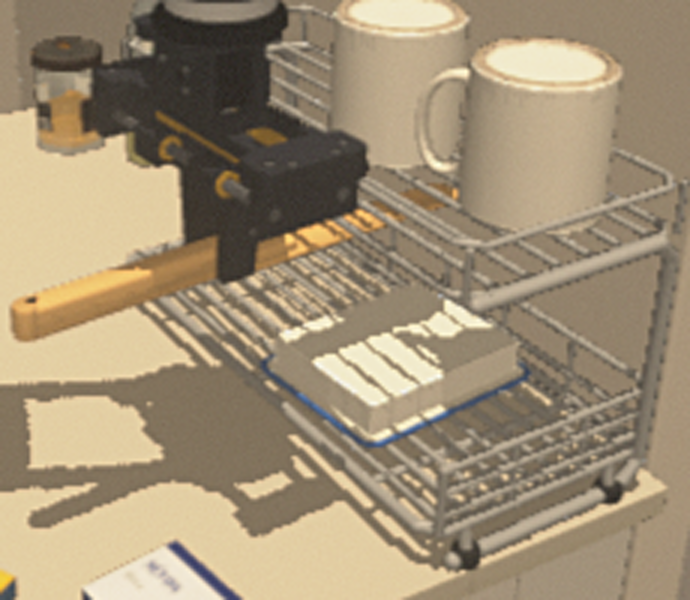

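The tray is mouth down, with rim corners in the crop at FL (265,365), FR (375,445), BR (527,370). The top wire of the end rail runs from (440,468) to (634,395).

```bash
python3 - <<'E'
from h import *
b=dict(np.load("pics/side4.npz"))
def rk(p):
    d=p[:2]-RK;c,s=np.cos(RY),np.sin(RY);return np.round([c*d[0]+s*d[1],-s*d[0]+c*d[1]],4)
for t,z,l in(("tray",.032,((265,365),(375,445),(527,370))),("railtop",.072,((440,468),(634,395)))):
    q=[ray(b,220+x/3,150+y/3,z) for x,y in l];print(t,np.round(q,3).tolist(),[rk(p).tolist() for p in q])
    e=q[-1]-q[-2];print(np.degrees(np.arctan2(e[1],e[0])),"ctr",rk((q[0]+q[-1])/2))
E
```

```text
tray [[0.499, -0.092, 0.032], [0.512, -0.202, 0.032], [0.65, -0.183, 0.032]] [[-0.0749, -0.0002], [-0.0676, -0.1102], [0.0719, -0.0985]]
7.777650175140642 ctr [-0.0015 -0.0494]
railtop [[0.498, -0.279, 0.072], [0.644, -0.279, 0.072]] [[-0.0857, -0.1872], [0.0608, -0.1946]]
0.0951087758965754 ctr [-0.0125 -0.1909]
```

```bash
python3 - <<'E'
from h import *
from cell import manip,cams
manip.move_linear(P(RK,RY,-.14,.075,.140),rate=.12,rot=ori(RY))
manip.move_linear(P(RK,RY,-.14,.075,.042),rate=.1)
manip.dwell(.3);f0=manip.state()["contact_force"];show(manip,"low")
manip.move_linear(P(RK,RY,-.14,-.045,.042),rate=.06);show(manip,"-.045")
for y in np.arange(-.050,-.076,-.003):
    manip.move_linear(P(RK,RY,-.14,y,.042),rate=.03);manip.dwell(.15)
    f=np.mean([manip.state()["contact_force"]for _ in range(1)],0);show(manip,round(y,3))
    if f[1]-f0[1]>5:break
c=cams.capture("side");np.savez("pics/side5.npz",**c);cv2.imwrite("pics/v5.png",cv2.resize(c["image"][200:350,270:450],None,fx=4,fy=4,interpolation=cv2.INTER_CUBIC))
E
```

```text
low t 20.8 [ 0.4301 -0.0205  0.0424] F [-0.71 -0.43  0.28] w 0.0203 g 60.0
-.045 t 22.9 [ 0.436  -0.1401  0.042 ] F [-0.07  1.13 -0.  ] w 0.0201 g 60.0
-0.05 t 23.4 [ 0.4364 -0.1454  0.0421] F [ 0.5   0.48 -0.52] w 0.0200 g 60.0
-0.053 t 23.8 [ 0.4365 -0.1483  0.042 ] F [-0.44  0.48 -0.9 ] w 0.0200 g 60.0
-0.056 t 24.2 [ 0.4367 -0.1513  0.042 ] F [ 0.89  0.02 -0.83] w 0.0202 g 60.0
-0.059 t 24.6 [ 0.4368 -0.1543  0.042 ] F [-0.46  0.88 -1.05] w 0.0200 g 60.0
-0.062 t 25.0 [ 0.437  -0.1573  0.042 ] F [ 0.59  0.24 -0.11] w 0.0202 g 60.0
-0.065 t 25.4 [ 0.4372 -0.1603  0.042 ] F [ 0.42  1.14 -0.97] w 0.0200 g 60.0
-0.068 t 25.8 [ 0.4373 -0.1633  0.042 ] F [-0.03  0.27 -0.71] w 0.0198 g 60.0
-0.071 t 26.2 [ 0.4374 -0.1663  0.042 ] F [-0.26  0.65 -1.69] w 0.0199 g 60.0
-0.074 t 26.6 [ 0.4372 -0.1688  0.0418] F [-0.55  4.43 -0.92] w 0.0200 g 60.2
```

View pics/v5.png

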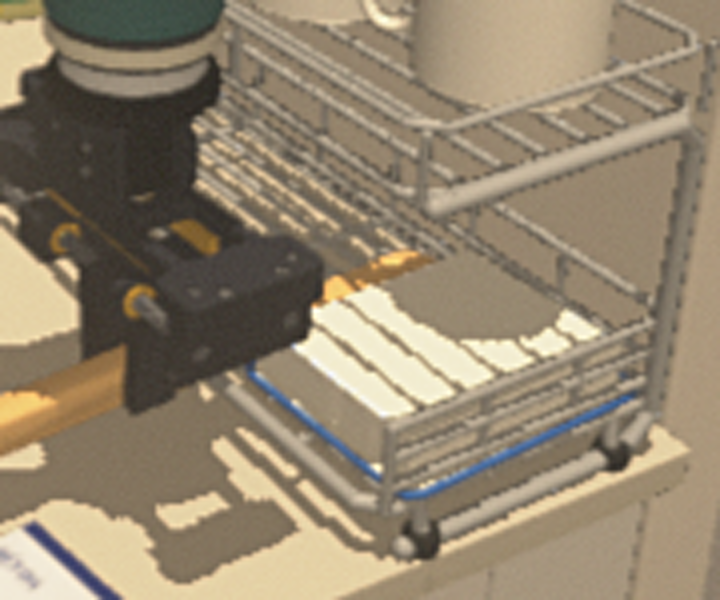

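The tray's right rim lies along the end rail ((408,495)–(635,400)), and contact force shows up at the end of the push. I'll seat it firmly, retreat left and put the turner back.

```bash
python3 - <<'E'
from h import *
from cell import manip,cams
b=dict(np.load("pics/side5.npz"))
def rk(p):
    d=p[:2]-RK;c,s=np.cos(RY),np.sin(RY);return np.round([c*d[0]+s*d[1],-s*d[0]+c*d[1]],4)
print([rk(ray(b,270+x/4,200+y/4,.032)).tolist() for x,y in((248,372),(408,495),(635,400))])
for y in(-.076,-.078):
    manip.move_linear(P(RK,RY,-.14,y,.042),rate=.03);manip.dwell(.15);show(manip,y)
    if manip.state()["contact_force"][1]>9:break
manip.move_linear(P(RK,RY,-.14,-.05,.042),rate=.05)
manip.move_linear(P(RK,RY,-.14,.25,.044),rate=.15);show(manip,"out")
manip.move_linear(P(RK,RY,-.14,.25,.10),rate=.12)
manip.move_linear([.385,.16,.10],rate=.12)
g=np.load("grip.npy")
manip.move_pose([.385,.16,.10],ori(GY))
manip.move_linear([g[0],g[1],.10],rate=.12)
manip.move_linear([g[0],g[1],.012],rate=.1)
manip.move_linear([g[0],g[1],.0035],rate=.03);show(manip,"down")
manip.dwell(.2);manip.set_gripper(.05);manip.dwell(.2)
manip.move_linear([g[0],g[1],.15],rate=.12)
manip.set_joints([1.076,0.264,1.604,0,1.274,-0.037]);manip.dwell(.3)
for n in("scene","side"):
    c=cams.capture(n);cv2.imwrite(f"pics/{n}6.png",c["image"])
    w=cloud(c);hs=cv2.cvtColor(c["image"],cv2.COLOR_BGR2HSV)
a,b=[cv2.imread(f"pics/{n}6.png") for n in("scene","side")]
cv2.imwrite("pics/v6.png",np.hstack([cv2.resize(a[150:370,150:350],(400,440)),cv2.resize(b[160:350,190:450],(400,440))]))
show(manip)
E
```

```text
[[-0.0781, -0.0841], [-0.0733, -0.1911], [0.0607, -0.1955]]
-0.076 t 27.1 [ 0.437  -0.1703  0.0416] F [-0.64  7.48 -0.46] w 0.0200 g 60.6
-0.078 t 27.5 [ 0.4368 -0.1716  0.0414] F [-0.1   9.71 -0.88] w 0.0200 g 61.0
out t 30.3 [0.4206 0.1539 0.0439] F [ 0.38 -0.26 -0.55] w 0.0202 g 60.0
down t 34.5 [0.3727 0.2195 0.0033] F [-1.05 -0.64 -0.59] w 0.0201 g 60.0
 t 38.8 [0.2987 0.605  0.2388] F [0.69 0.24 0.05] w 0.0500 g 0.0
```

View pics/v6.png

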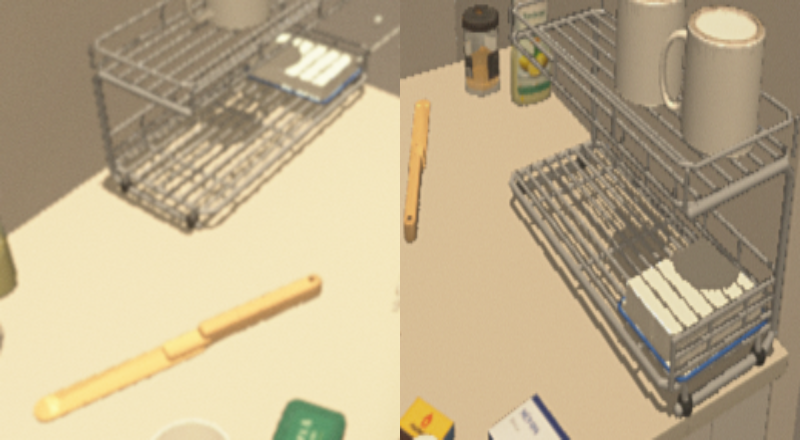

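The tray is mouth down against the right-end rail, and the turner lies flat on the table, well clear of the drainer.

```bash
python3 -c "
from cell import order
print(order.close_job())"
```

```text
the job is handed in; nothing more can be done
None
```

I tipped the tray mouth down with the turner, pushed it square against the right-end rail, laid the turner back flat on the table, and handed the job in at about 39 s; no verdict came back, but the final pictures show everything in place.

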